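Fit an output module onto its amplifier's heatsink dowels

ROBOT

A 6-joint arm with a two-finger parallel gripper is mounted at the origin on the work surface. World frame = base frame: x ahead of the robot, y to its left, z up, the work surface at z = 0. Lengths are in mm, angles in rad, forces in N, time in s.
With the tool pointing down it reaches from about 275 to 750 mm from the base axis. Payload 10.2 kg.
Tool frame: the origin (TCP) lies midway between the tips of the shut fingers; the grasp point (between the pads) lies grasp_offset behind it (grasp_offset is the distance from the TCP to the grasp point, in mm); x points along the fingers, z is the direction in which the jaws open and shut, and the axes are right-handed (so a half turn about x gives the same grasp; the last joint's range is limited). The gripper opens to 85 mm and grips with 20 to 120 N. Pads are 22 mm wide; open, the fingers measure 114 mm over their backs; the gripper's body (76 mm by 85 mm) begins 54 mm behind the grasp point. The pads swing forward as they close: fully open they stand 13 mm farther back than shut.
Start: joints at [1.074, 0.313, 1.498, -0, 1.331, -0.223], TCP at [141.968, 505.446, 231.294] pointing down, gripper open.
Joint ranges: [-2.94, 2.94], [-0.97, 2.17], [0.19, 2.56], [-1.23, 4.37], [0.02, 3.11], [-2.88, 2.88]. Speed limits (rad/s): [2.39, 2.39, 3.01, 3.14, 3.14, 3.14].

INTERFACE

Orientations are given as a unit quaternion [w, x, y, z].
In Python, from rig import sense, capture, calibration, finish_job, grasp_offset gives the robot as it stands.
- The arm moves only by the shell command python3 -m jog 'ROWS' [FORCE]. ROWS is JSON, a list of rows, each an object with "linear": the shift along the tool's x, y, z scaled (see below), a list of three; "rotation": the turn, a rotation vector about the tool's x, y, z scaled (see below), a list of three; "grip": the finger opening in mm, from 0 to 85.4. A call has 1 to 20 rows; each row is the pose to reach, as a shift and turn from the pose measured when the call began, along the tool's axes at that moment; what a row does not reach only later rows make up. The controller multiplies each number of a shift by 0.3 m and each number of a turn by 0.5 rad. A row lasts 1/12 s, in which the tool goes at most 41.7 mm and 7.16 degrees, less where a joint would pass 70% of its speed; a pose out of reach is approached as far as the arm can. A call with a number of a shift or a turn outside -1 to 1 is refused whole. A call with a gripper value outside its range is refused whole. The fingers move at their own pace and stop on an object; FORCE is the grip in N (left out, the last holds). Time passes only in rows, so rows that repeat a pose let the fingers close. It gives the time, the measured TCP pose, the force and the opening at its end, in the units of the state.
- sense(): the state, without advancing time (a new reading comes with each control period).
- capture(name): name is "scene" or "top" or "wrist"; returns (picture, depth): 400x640x3 uint8, red, green, blue; 400x640 float32, mm along the optical axis (not along the pixel's ray), 0 where there is no reading.
- calibration(name): a dict with "intrinsics" (3x3 intrinsics, pixels), "world_from_camera" (4x4, takes a point from camera to world coordinates). Camera axes: x right, y up, looking along -z (the intrinsics and any distortion apply to the point x, -y, -z); pixel columns grow to the right and rows downward; lengths in mm; the calibration is good to about 2 mm. The wrist camera is an equidistant fisheye: a pixel r from the principal point sees the ray r / f radians off the axis. A picture is of the moment at which its call begins: read the wrist's pose just before it. calibration takes no time and is no camera call; for the wrist camera it gives the pose at the moment of the call.
- finish_job(): hands the job in, once; it reports no verdict.
The state is a dict: "time_s": time; "joints": joint angles; "dq": joint speeds; "tau": joint torques, N m; "eef_pos": TCP position; "ee_rot": TCP orientation; "force": force on the tool from outside, world axes, zero at the start; "wrist_torque": the same for the moment, N m; "grip_width": opening from 0.0 (shut) to 1.0 (fully open).
Only numpy, scipy, OpenCV 4.12 (cv2) and the standard library are available. Lean on these libraries where they do the work, as an engineer would, in place of code of your own. Each camera call takes 0.05 s, during which the arm holds its last target.

TASK

Draw the output module out of the storage rack by its upright end flange until all of it is clear of the roof, and let go of it, lying flat on the bench. Then take it by the middle handle and fit it onto the two dowels of the amplifier's heatsink, large hole over the thick dowel and small hole over the thin one, lowered without dropping it until it sits flush on the deck, and let go. Leave the blank plate, screwdriver, capacitor and wrench lying around where they are.

Things in the scene. Friction and masses are not known exactly. Their poses are not given: they have to be found in the camera images.
- carrier: Output module, loose, 0.5-0.72 kg, bare aluminium: plate 190 (x) x 100 (y) x 8 mm; origin at the centre of its underside, z up. Upright end flange at its -x end, handle block in the middle, low bar (32 mm high) at +x 72 to 91 mm, small parts along both sides up to 20 mm high. Centre of mass within 10 mm of the handle. Starts in either rack bay, x along the rack's within 0.03 rad.
- large_hole (a point): centre of the module's 17.8 mm through hole, at the underside, 45 mm from the module's origin towards the flange (-x), on the centre line; axes as the module's
- small_hole (a point): centre of the module's 12.8 mm through hole, at the underside, at x +50 mm on the centre line; axes as the module's
- handle (a point): centre of the top face of the module's middle handle, 48 mm above the plate's underside, over the module's origin; the handle is 16 mm thick (module's y), 40 mm long (x) and stands 40 mm above the plate; at the start it is under the rack's roof
- flange (a point): middle of the top edge of the module's end flange, at x -91 mm, 60 mm above the underside; the flange is 8 mm thick (module's x) and 100 mm wide (y), and starts outside the rack, about 56 mm in front of the roof's edge
- rack: Grey rack, fixed: roof 150 (x) x 272 mm (y), underside 57 and top 63 mm above the bench, on three 5 mm walls along x at y -133, 0, +133 mm; no floor or back. Origin on the bench under the roof's centre, z up. The front is its -x side (roof edge at x -75 mm): draw the module out along -x. Bay centre lines at y +65 and -65 mm.
- amp: Amplifier, fixed: black finned heatsink, x -130 to 130, y -155 to 75 mm, flat deck 45 mm above the bench. Origin on the bench under the seated module's origin; seated axes are parallel. A panel 120 mm wide, 90 mm above the deck, stands at -x (inner face x -103 mm), 8 mm from the seated flange: no room for a finger. Components at y below -74 mm, up to 90 mm above the bench.
- thick_dowel (a point): foot, at the deck, of the 14 mm steel dowel at the amplifier's x -45 mm, y 0; it stands 24 mm tall, straight for 16 mm, then tapering; axes as the amplifier's
- thin_dowel (a point): foot, at the deck, of the 9 mm steel dowel at the amplifier's x +50 mm, y 0; it stands 24 mm tall, straight for 16 mm, then tapering; axes as the amplifier's
- blank: bystander: plain aluminium blank plate 160 x 90 x 10 mm without holes or flange, lying in the rack's other bay; origin centre of underside
- screwdriver: bystander: screwdriver lying between rack and amplifier
- capacitor: bystander: black capacitor can, 50 mm across, 79 mm tall; origin centre of underside
- wrench: bystander: wrench lying on the bench

How it is judged:
By the outcome, as a careful person would: the job done as asked, in the order asked, and still so for the second after the job is handed in, with the robot touching nothing.
It also fails if it takes over 64 s, if anything falls off the work surface, if the arm or the gripper's body presses on something with over 40 N, if the wrist force passes 120 N, or if a joint passes its speed limit or range.

## Working session

There is one attempt and no reset: what is moved stays moved. The work goes in short steps, Python scripts to look and compute and a shell command to move; the robot and the scene stay as the last step left them, time stands still between calls to the robot, and variables do not carry over. Pictures are saved under pics/ and viewed, and the job is handed in when it is done.

```bash
ls; mkdir -p pics
cat > h.py <<'E'
import numpy as np, cv2
from scipy.spatial.transform import Rotation as R
from rig import sense, capture, calibration, finish_job, grasp_offset
def save(name,img): cv2.imwrite('pics/'+name+'.png', img[:,:,::-1])
def Rt(q): return R.from_quat([q[1],q[2],q[3],q[0]])
def proj(name,p,c=None):
    c=c or calibration(name);K=np.array(c['intrinsics']);T=np.linalg.inv(np.array(c['world_from_camera']))
    q=T[:3,:3]@np.array(p,float)+T[:3,3]; d=np.array([q[0],-q[1],-q[2]])
    if name=='wrist':
        r=np.hypot(d[0],d[1]);t=np.arctan2(r,d[2]);d=np.array([d[0]/r*t,d[1]/r*t,1])
    else: d=d/d[2]
    return (K@d)[:2]
def ray(name,u,v,c=None):
    c=c or calibration(name);K=np.array(c['intrinsics']);T=np.array(c['world_from_camera'])
    d=np.linalg.inv(K)@np.array([u,v,1.])
    if name=='wrist':
        t=np.hypot(d[0],d[1]);s=np.sin(t)/t if t>1e-9 else 1
        d=np.array([d[0]*s,d[1]*s,np.cos(t)])
    d=np.array([d[0],-d[1],-d[2]])
    return T[:3,3],T[:3,:3]@d
def onz(name,u,v,z,c=None):
    o,d=ray(name,u,v,c);return o+d*(z-o[2])/d[2]
def cloud(name,dep,c=None):
    c=c or calibration(name);K=np.array(c['intrinsics']);T=np.array(c['world_from_camera'])
    v,u=np.indices(dep.shape);x=(u-K[0,2])/K[0,0];y=(v-K[1,2])/K[1,1]
    P=np.stack([x*dep,-y*dep,-dep],-1)
    return P@T[:3,:3].T+T[:3,3]
def rows(dp,rv=None,s=None):
    "world shift (mm), world rotvec -> tool axes numbers"
    s=s or sense();r=Rt(s['ee_rot']).inv()
    print('lin',np.round(r.apply(dp)/300,4)); 
    if rv is not None: print('rot',np.round(r.apply(rv)/.5,4))
E
python3 - <<'E'
from h import *
s=sense();print(s);print(grasp_offset if not callable(grasp_offset) else grasp_offset())
for n in ['scene','top','wrist']:
    c=calibration(n);print(n,c)
    p,d=capture(n);save('a_'+n,p);np.save('a_'+n,d)
E
```

```text
pics
{'time_s': 0.0, 'joints': array([ 1.07358813e+00,  3.13470063e-01,  1.49847874e+00,  5.04403192e-06,
        1.33101348e+00, -2.23414875e-01]), 'dq': array([-1.30568343e-03,  7.88706748e-04, -1.50736217e-03,  9.88592091e-05,
       -9.10305387e-04, -8.72489719e-04]), 'tau': array([ 2.92944105e-04, -4.12267220e+01, -2.59746587e+01, -1.52789680e-04,
        4.13042813e-03,  5.21182670e-06]), 'eef_pos': array([141.83570217, 505.19175214, 230.70913684]), 'ee_rot': array([ 0.56311514, -0.42728509,  0.56399885,  0.42688884]), 'force': array([0.36813389, 0.13234848, 0.00161575]), 'wrist_torque': array([0.01909469, 0.00165239, 0.02722083]), 'grip_width': 0.9999269432684088}
18.700000000000003
scene {'intrinsics': array([[446.15003427,   0.        , 317.8872924 ],
       [  0.        , 446.15003427, 197.05390377],
       [  0.        ,   0.        ,   1.        ]]), 'world_from_camera': array([[-6.73265898e-01, -5.01011625e-01,  5.43783397e-01,
         1.10718716e+03],
       [ 7.39323728e-01, -4.45557566e-01,  5.04855306e-01,
         5.79458778e+02],
       [-1.06515705e-02,  7.419338
[... 513 characters left out ...]
.15914258e-03,  1.25051891e-01,  9.92107925e-01,
         1.36768705e+03],
       [ 0.00000000e+00,  0.00000000e+00,  0.00000000e+00,
         1.00000000e+00]])}
wrist {'intrinsics': array([[309.70691629,   0.        , 320.32769761],
       [  0.        , 309.70691629, 202.29774973],
       [  0.        ,   0.        ,   1.        ]]), 'world_from_camera': array([[ 2.69989641e-01, -9.16552797e-01, -2.95019599e-01,
         6.68768163e+01],
       [ 9.62862620e-01,  2.56659849e-01,  8.37931798e-02,
         5.26118276e+02],
       [-1.08118760e-03, -3.06686634e-01,  9.51809928e-01,
         3.73774785e+02],
       [ 0.00000000e+00,  0.00000000e+00,  0.00000000e+00,
         1.00000000e+00]])}
```

View pics/a_scene.png

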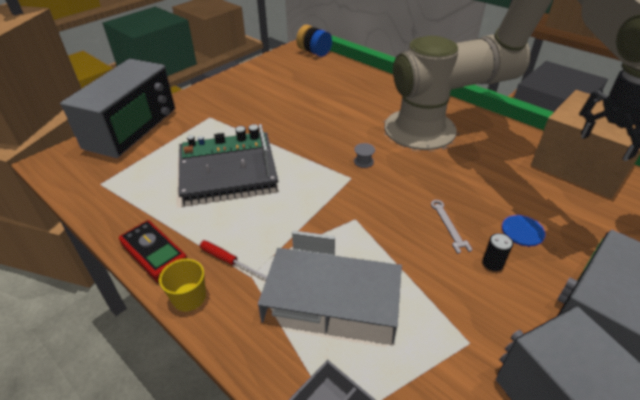

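View pics/a_top.png

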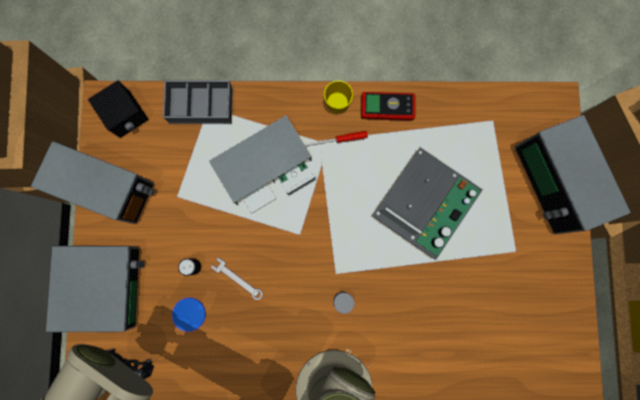

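View pics/a_wrist.png

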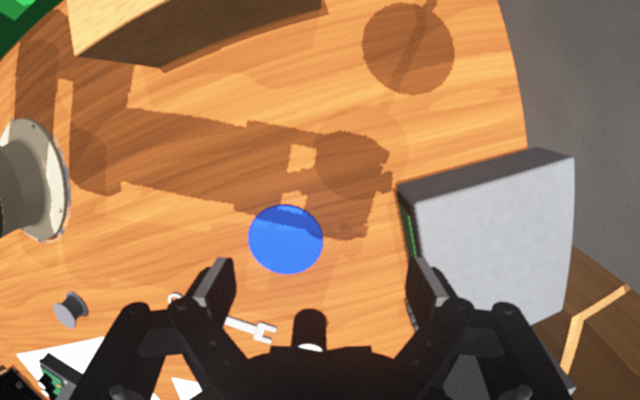

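The top view shows the rack (roof roughly at pixels 210-312, 117-203), the module's flange near (297,180), the amplifier near (420,203) and the screwdriver at (340,138). I'll zoom in on each.

Run:
```python
from h import *
p=cv2.imread('pics/a_top.png');
cv2.imwrite('pics/b1.png',cv2.resize(p[105:245,170:330],None,fx=5,fy=4.2857*5/4.2857*0.857,interpolation=3)[:600])
cv2.imwrite('pics/b2.png',cv2.resize(p[140:265,360:490],None,fx=4.6,fy=4.6,interpolation=3))
p=cv2.imread('pics/a_scene.png');
cv2.imwrite('pics/b3.png',cv2.resize(p[220:350,240:420],None,fx=4.4,fy=4.4,interpolation=3))
d=np.load('a_top.npy');P=cloud('top',d);print((d>0).mean())
for (u,v) in [(240,260),(350,250),(285,125),(297,180),(300,182),(260,160),(410,180)]: print(u,v,np.round(P[v,u],1))
m=(P[...,2]>48)&(P[...,2]<90)
```

```text
0.99598828125
240 260 [378.  285.2  -1.4]
350 250 [408.1 -52.3   1. ]
285 125 [784.4 146.4  63.7]
297 180 [625.4 111.4   7.4]
300 182 [618.9 102.    8.5]
260 160 [675.9 220.7  63.1]
410 180 [ 619.  -234.    42.2]
```

View pics/b1.png

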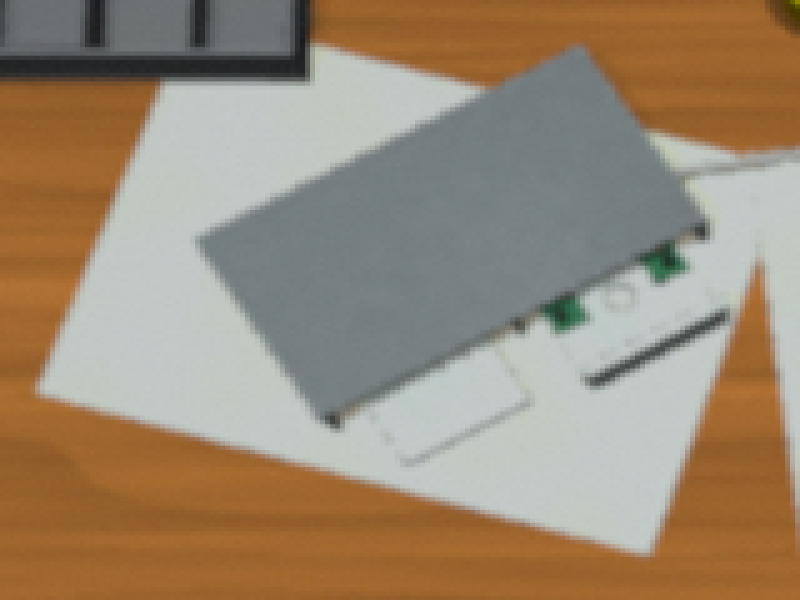

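View pics/b2.png

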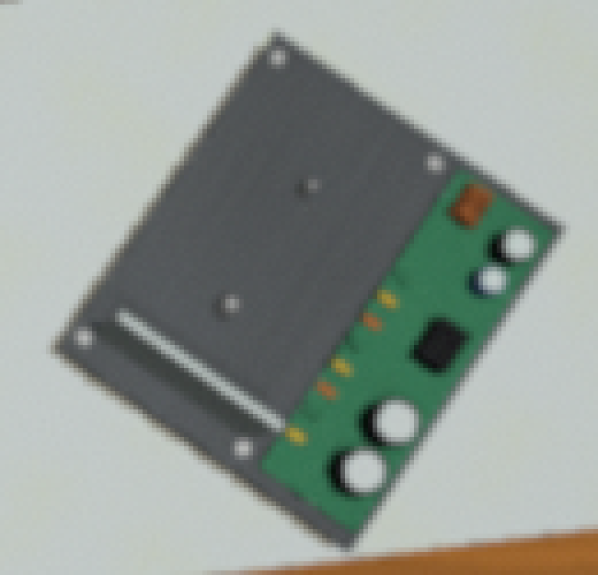

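View pics/b3.png

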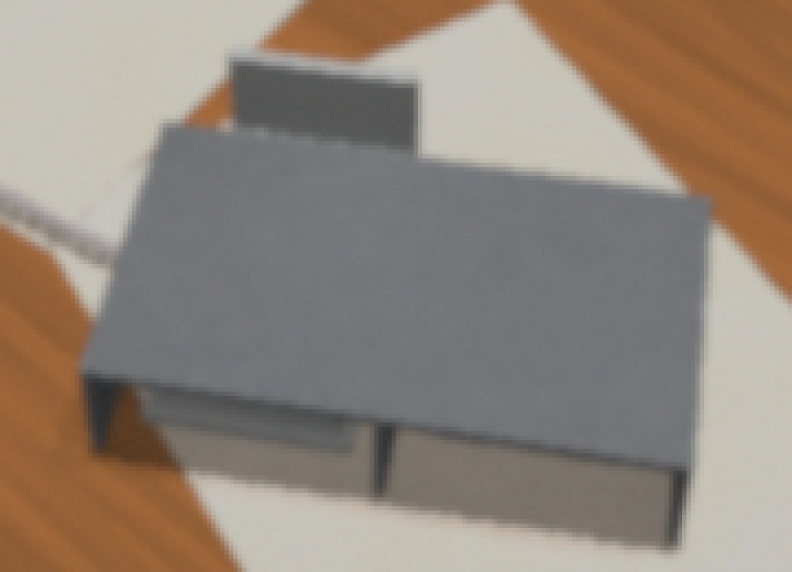

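Run:
```python
from h import *
d=np.load('a_top.npy');P=cloud('top',d);img=cv2.imread('pics/a_top.png')
Z=P[...,2]
m=((Z>50)&(Z<75)).astype(np.uint8); m[:, :200]=0;m[:,325:]=0;m[:110]=0;m[240:]=0
n,l,st,ce=cv2.connectedComponentsWithStats(m)
for i in range(1,n):
    if st[i,4]<5: continue
    q=P[l==i][:,:2].astype(np.float32);r=cv2.minAreaRect(q);print('rack/flange',st[i],r,np.round(cv2.boxPoints(r),1).tolist(),np.median(Z[l==i]))
# amp deck
m=((Z>36)&(Z<55)).astype(np.uint8); m[:, :360]=0;m[:,490:]=0;m[:140]=0;m[265:]=0
n,l,st,ce=cv2.connectedComponentsWithStats(m)
for i in range(1,n):
    if st[i,4]<200: continue
    q=P[l==i][:,:2].astype(np.float32);r=cv2.minAreaRect(q);print('amp',st[i],r,np.round(cv2.boxPoints(r),1).tolist(),np.median(Z[l==i]))
for nm,b in [('thick',(230,303)),('thin',(310,186))]:
    u,v=360+b[0]/4.6,140+b[1]/4.6
    print(nm,onz('top',u,v,69))
for nm,b in [('flR',(725,308)),('flL',(592,375)),('roofFR',(708,228)),('roofFL',(335,418)),('roofBR',(580,45)),('roofBL',(197,240))]:
    u,v=170+b[0]/5,105+b[1]/4.2857
    print(nm,onz('top',u,v,62))
```

```text
rack/flange [200 110  29  10  92] ((819.4072875976562, 364.1911315917969), (86.93533325195312, 29.428884506225586), 88.2032699584961) [[803.2999877929688, 321.20001220703125], [832.7999877929688, 320.29998779296875], [835.5, 407.20001220703125], [806.0999755859375, 408.1000061035156]] 58.44869984361992
rack/flange [ 208  116  103   88 4424] ((680.6550903320312, 222.80062866210938), (152.7576141357422, 272.5493469238281), 31.332056045532227) [[544.5999755859375, 299.5], [686.2999877929688, 66.69999694824219], [816.7999877929688, 146.10000610351562], [675.0, 378.8999938964844]] 63.547937735246364
rack/flange [286 175  30  19 105] ((603.94970703125, 99.17292785644531), (9.180719375610352, 99.03046417236328), 31.187435150146484) [[574.4000244140625, 139.1999969482422], [625.7000122070312, 54.400001525878906], [633.5, 59.20000076293945], [582.2000122070312, 143.89999389648438]] 59.17137039280601
amp [ 372  148  110  112 5282] ((549.31982421875, -284.30572509765625), (231.62564086914062, 262.29644775390625), 54.77470397949219) [[375.3999938964844, -303.29998779296875], [589.7000122070312, -454.6000061035156], [723.2999877929688, -265.29998779296875], [509.0, -114.0999984741211]] 46.55314700840859
thick [ 536.14228179 -225.92421827   69.        ]
thin [ 612.68349299 -280.02515744   69.        ]
flR [624.68869831  55.40868482  62.        ]
flL [577.25178722 134.7436672   62.        ]
roofFR [681.85746292  65.62778675  62.        ]
roofFL [547.05447841 287.10620851  62.        ]
roofBR [814.84024479 143.73902599  62.        ]
roofBL [672.96160916 372.59180616  62.        ]
```

Run:
```python
from h import *
s=sense();M=Rt(s['ee_rot']).as_matrix();print(M.round(3))
yaw=np.degrees(np.arctan2(M[1,2],M[0,2]));print('tool z angle',yaw,'j1-j6..',np.degrees(s['joints'][[0,5]]))
rows([604-s['eef_pos'][0],99-s['eef_pos'][1],0])
```

```text
[[-0.    -0.963  0.27 ]
 [-0.001  0.27   0.963]
 [-1.     0.    -0.001]]
tool z angle 74.31167504546777 j1-j6.. [ 61.51175515 -12.80010703]
lin [ 4.0000e-04 -1.8492e+00 -8.8730e-01]
```

```bash
r='{"linear":[0,-0.92,-0.44],"rotation":[0.75,0,0],"grip":30}'; python3 -m jog '[{"linear":[0,-0.3,-0.14],"rotation":[0.25,0,0],"grip":30},{"linear":[0,-0.6,-0.29],"rotation":[0.5,0,0],"grip":30},{"linear":[0,-0.92,-0.44],"rotation":[0.75,0,0],"grip":30},{"linear":[0,-0.92,-0.44],"rotation":[0.75,0,0],"grip":30},{"linear":[0,-0.92,-0.44],"rotation":[0.75,0,0],"grip":30},{"linear":[0,-0.92,-0.44],"rotation":[0.75,0,0],"grip":30},{"linear":[0,-0.92,-0.44],"rotation":[0.75,0,0],"grip":30},{"linear":[0,-0.92,-0.44],"rotation":[0.75,0,0],"grip":30},{"linear":[0,-0.92,-0.44],"rotation":[0.75,0,0],"grip":30},{"linear":[0,-0.92,-0.44],"rotation":[0.75,0,0],"grip":30}]'
python3 - <<'E'
from h import *
s=sense();M=Rt(s['ee_rot']).as_matrix()
print(s['time_s'],s['eef_pos'],s['joints'],s['grip_width'])
print('tz',np.degrees(np.arctan2(M[1,2],M[0,2])), M[:,0])
rows(np.array([604,99,160])-s['eef_pos'])
E
```

```text
time_s: 0.98
eef_pos: [371.9, 303.3, 230.7]
ee_rot: [0.633, -0.314, 0.634, 0.314]
force: [0.7, -0.1, -0.4]
grip_width: 0.35
0.9833 [371.93200923 303.32901405 230.70210019] [ 4.39554063e-01  2.14731911e-01  1.62742082e+00 -3.06543194e-04
  1.30089067e+00 -4.80803547e-01] 0.3498854066579052
tz 52.737318817617165 [-1.18711029e-03 -8.84701633e-04 -9.99998904e-01]
lin [ 0.2354 -1.0281 -0.0734]
```

```bash
python3 -m jog '[{"linear":[0.1,-0.3,-0.02],"rotation":[0.25,0,0],"grip":30},{"linear":[0.2,-0.7,-0.05],"rotation":[0.5,0,0],"grip":30},{"linear":[0.2,-0.99,-0.07],"rotation":[0.748,0,0],"grip":30},{"linear":[0.2,-0.99,-0.07],"rotation":[0.748,0,0],"grip":30},{"linear":[0.2,-0.99,-0.07],"rotation":[0.748,0,0],"grip":30},{"linear":[0.2,-0.99,-0.07],"rotation":[0.748,0,0],"grip":30},{"linear":[0.2,-0.99,-0.07],"rotation":[0.748,0,0],"grip":30},{"linear":[0.2,-0.99,-0.07],"rotation":[0.748,0,0],"grip":30},{"linear":[0.2,-0.99,-0.07],"rotation":[0.748,0,0],"grip":30},{"linear":[0.2,-0.99,-0.07],"rotation":[0.748,0,0],"grip":30}]'
python3 - <<'E'
from h import *
s=sense();M=Rt(s['ee_rot']).as_matrix()
print(s['eef_pos'],s['joints'],s['dq'].round(2))
print('tz',np.degrees(np.arctan2(M[1,2],M[0,2])), M[:,0])
rows(np.array([604,99,160])-s['eef_pos'])
c=calibration('wrist')
p,d=capture('wrist');save('c_wrist',p);np.save('c_wrist',d)
import pickle;pickle.dump(c,open('c.pkl','wb'))
E
```

```text
time_s: 1.82
eef_pos: [594.8, 108.2, 170.3]
ee_rot: [0.68, -0.191, 0.682, 0.191]
force: [0.1, 0.2, -0.4]
grip_width: 0.353
[594.8426973  108.1684577  170.26594109] [-1.34822893e-02  5.37848890e-01  1.32736017e+00 -4.98083633e-04
  1.27870787e+00 -5.60733039e-01] [ 0.02 -0.03  0.02  0.    0.    0.  ]
tz 31.363460675457205 [-2.33046461e-03 -4.45608528e-04 -9.99997185e-01]
lin [ 0.0342 -0.042   0.0102]
```

View pics/c_wrist.png

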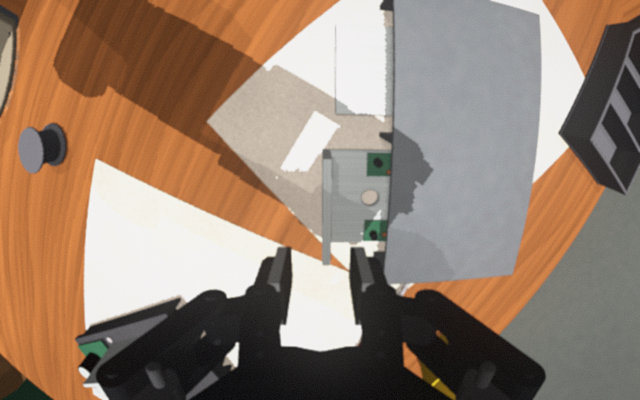

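Run:
```python
from h import *
import pickle;c=pickle.load(open('c.pkl','rb'))
p=cv2.imread('pics/c_wrist.png')
for q in [(604,99,60),(594.8,108.2,170),(578,142,60),(629,57,60)]: print(q,proj('wrist',q,c))
cv2.imwrite('pics/c2.png',cv2.resize(p[130:280,290:410],None,fx=4,fy=4,interpolation=3))
for px in [(323,150),(331,150),(324,264),(330,264),(327,150),(327,264),(394,0),(387,284)]: print(px,onz('wrist',*px,60,c).round(1))
```

```text
(604, 99, 60) [323.76536073 212.04364806]
(594.8, 108.2, 170) [319.64985432 259.824456  ]
(578, 142, 60) [324.18317353 154.55028778]
(629, 57, 60) [322.97565628 261.58633004]
(323, 150) [575.2 144.7  60. ]
(331, 150) [580.8 148.2  60. ]
(324, 264) [631.2  55.3  60. ]
(330, 264) [635.9  58.2  60. ]
(327, 150) [578.  146.5  60. ]
(327, 264) [633.6  56.7  60. ]
(394, 0) [557.5 285.9  60. ]
(387, 284) [696.3  67.3  60. ]
```

View pics/c2.png

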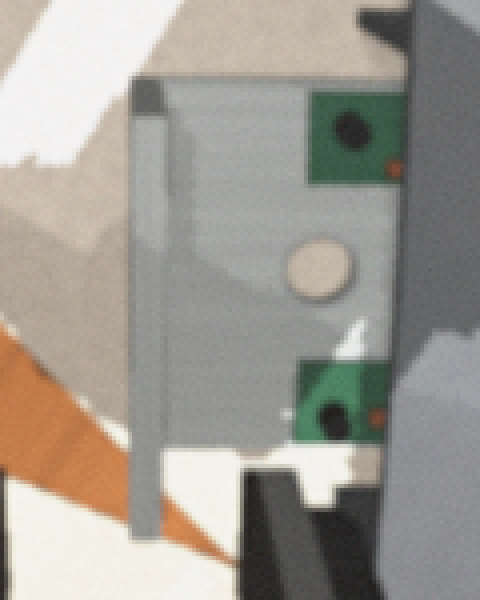

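Run:
```python
from h import *
s=sense()
rows(np.array([606,98.5,28])-s['eef_pos'])
```

```text
lin [ 0.4757 -0.0489  0.0158]
```

```bash
python3 -m jog '[{"linear":[0.1,-0.049,0.016],"rotation":[0,0,0],"grip":30},{"linear":[0.2,-0.049,0.016],"rotation":[0,0,0],"grip":30},{"linear":[0.3,-0.049,0.016],"rotation":[0,0,0],"grip":30},{"linear":[0.38,-0.049,0.016],"rotation":[0,0,0],"grip":30},{"linear":[0.43,-0.049,0.016],"rotation":[0,0,0],"grip":30},{"linear":[0.475,-0.049,0.016],"rotation":[0,0,0],"grip":30},{"linear":[0.475,-0.049,0.016],"rotation":[0,0,0],"grip":30},{"linear":[0.475,-0.049,0.016],"rotation":[0,0,0],"grip":30},{"linear":[0.475,-0.049,0.016],"rotation":[0,0,0],"grip":30}]'
python3 - <<'E'
from h import *
s=sense()
print(s['eef_pos'],s['force'])
p,d=capture('wrist');save('d_wrist',p)
E
```

```text
time_s: 2.62
eef_pos: [606.3, 99.5, 29.8]
ee_rot: [0.681, -0.192, 0.681, 0.192]
force: [0.1, -0.3, 0.1]
grip_width: 0.351
[606.30916257  99.52671514  29.76495827] [ 0.12025155 -0.30519192  0.05575928]
```

View pics/d_wrist.png

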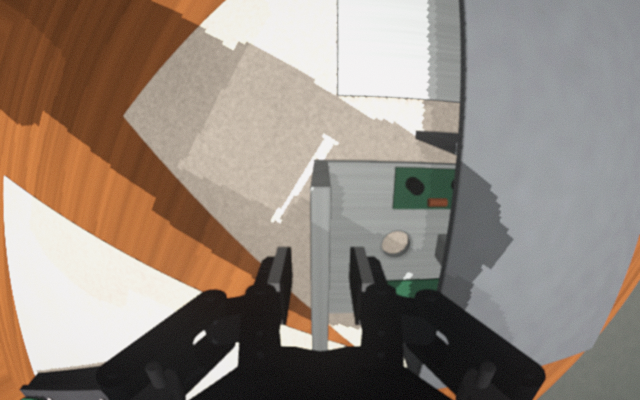

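The flange (column ~319) is centred between the fingers (280 and 360), so I'll close.

```bash
python3 -m jog '[{"linear":[0,0,0],"rotation":[0,0,0],"grip":4},{"linear":[0,0,0],"rotation":[0,0,0],"grip":4},{"linear":[0,0,0],"rotation":[0,0,0],"grip":4},{"linear":[0,0,0],"rotation":[0,0,0],"grip":4},{"linear":[0,0,0],"rotation":[0,0,0],"grip":4},{"linear":[0,0,0],"rotation":[0,0,0],"grip":4},{"linear":[0,0,0],"rotation":[0,0,0],"grip":4},{"linear":[0,0,0],"rotation":[0,0,0],"grip":4}]' 45
python3 - <<'E'
from h import *
s=sense()
print(s['eef_pos'],s['force'],s['wrist_torque'],s['grip_width']*85)
a=np.radians(31.3)
rows(-155*np.array([np.cos(a),np.sin(a),0]))
E
```

```text
time_s: 3.33
eef_pos: [606.8, 99.4, 31.1]
ee_rot: [0.681, -0.192, 0.68, 0.191]
force: [-3.0, 1.3, 6.2]
grip_width: 0.084
[606.78215111  99.38051432  31.1430142 ] [-2.99442175  1.25750564  6.18427079] [ 0.0318818   0.47540617 -0.11383265] 7.127777657684765
lin [-0.0007  0.0014 -0.5167]
```

```bash
python3 -m jog '[{"linear":[0,0,-0.02],"rotation":[0,0,0],"grip":4},{"linear":[0,0,-0.06],"rotation":[0,0,0],"grip":4},{"linear":[0,0,-0.1],"rotation":[0,0,0],"grip":4},{"linear":[0,0,-0.14],"rotation":[0,0,0],"grip":4},{"linear":[0,0,-0.18],"rotation":[0,0,0],"grip":4},{"linear":[0,0,-0.22],"rotation":[0,0,0],"grip":4},{"linear":[0,0,-0.26],"rotation":[0,0,0],"grip":4},{"linear":[0,0,-0.3],"rotation":[0,0,0],"grip":4},{"linear":[0,0,-0.34],"rotation":[0,0,0],"grip":4},{"linear":[0,0,-0.38],"rotation":[0,0,0],"grip":4},{"linear":[0,0,-0.42],"rotation":[0,0,0],"grip":4},{"linear":[0,0,-0.46],"rotation":[0,0,0],"grip":4},{"linear":[0,0,-0.5],"rotation":[0,0,0],"grip":4},{"linear":[0,0,-0.53],"rotation":[0,0,0],"grip":4},{"linear":[0,0,-0.54],"rotation":[0,0,0],"grip":4},{"linear":[0,0,-0.54],"rotation":[0,0,0],"grip":4},{"linear":[0,0,-0.54],"rotation":[0,0,0],"grip":4}]'
python3 - <<'E'
from h import *
s=sense()
print(s['eef_pos'],s['force'],s['wrist_torque'],s['grip_width']*85)
p,d=capture('wrist');save('e_wrist',p)
p,d=capture('scene');save('e_scene',p)
E
```

```text
time_s: 4.75
eef_pos: [468.0, 14.5, 31.2]
ee_rot: [0.681, -0.192, 0.681, 0.191]
force: [-6.0, -3.6, 5.6]
grip_width: 0.085
[468.04526745  14.54891398  31.15487112] [-6.03306209 -3.62733817  5.58876779] [-0.60125118  0.88515293 -0.03338598] 7.183454983667431
```

View pics/e_wrist.png

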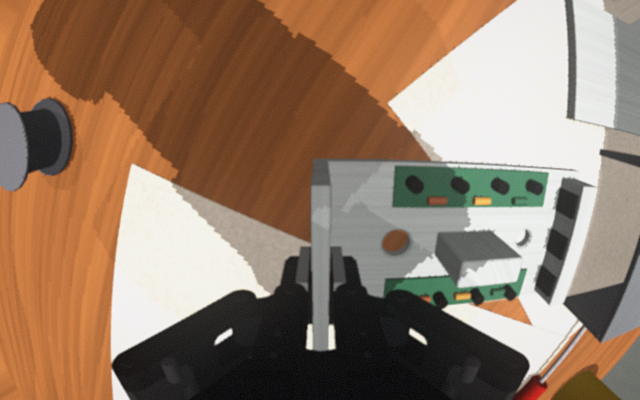

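View pics/e_scene.png

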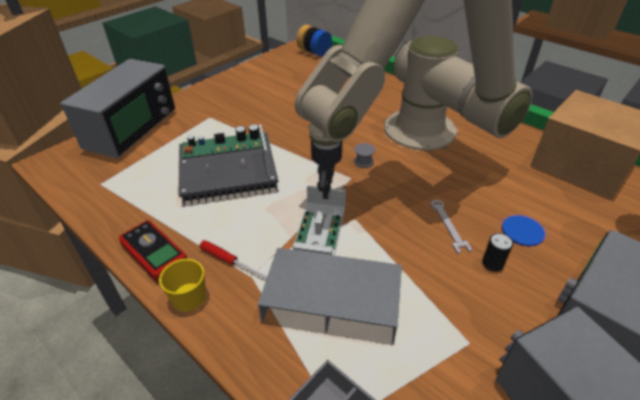

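The module appears fully drawn out, with its bar end short of the roof edge. I'll release and rise.

```bash
python3 -m jog '[{"linear":[0,0,0],"rotation":[0,0,0],"grip":12},{"linear":[0,0,0],"rotation":[0,0,0],"grip":20},{"linear":[0,0,0],"rotation":[0,0,0],"grip":30},{"linear":[0,0,0],"rotation":[0,0,0],"grip":30},{"linear":[0,0,0],"rotation":[0,0,0],"grip":30},{"linear":[-0.03,0,0],"rotation":[0,0,0],"grip":30},{"linear":[-0.1,0,0],"rotation":[0,0,0],"grip":30},{"linear":[-0.2,0,0],"rotation":[0,0,0],"grip":30},{"linear":[-0.3,0,0],"rotation":[0,0,0],"grip":50},{"linear":[-0.4,0,0],"rotation":[0,0,0],"grip":50},{"linear":[-0.45,0,0],"rotation":[0,0,0],"grip":50},{"linear":[-0.45,0,0],"rotation":[0,0,0],"grip":50},{"linear":[-0.45,0,0],"rotation":[0,0,0],"grip":50}]'
python3 - <<'E'
from h import *
s=sense()
print(s['eef_pos'],s['force'],s['wrist_torque'],s['grip_width']*85)
c=calibration('wrist');import pickle;pickle.dump(c,open('f.pkl','wb'))
p,d=capture('wrist');save('f_wrist',p);
p,d=capture('top');save('f_top',p);np.save('f_top',d)
cv2.imwrite('pics/f_top2.png',cv2.resize(p[120:270,230:390,::-1],None,fx=4,fy=4,interpolation=3))
E
```

```text
time_s: 5.93
eef_pos: [468.2, 14.8, 166.7]
ee_rot: [0.681, -0.192, 0.68, 0.191]
force: [-0.7, -0.0, -0.0]
grip_width: 0.588
[468.2039535   14.79124795 166.71944272] [-0.74426504 -0.0157805  -0.02947549] [-0.05808206  0.0094643   0.02475156] 49.99663410068758
```

View pics/f_wrist.png

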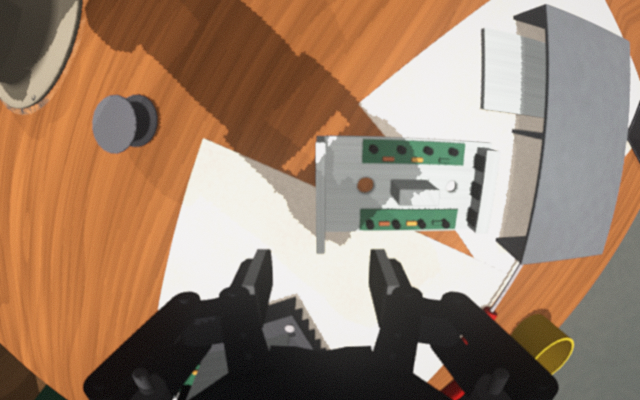

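View pics/f_top2.png

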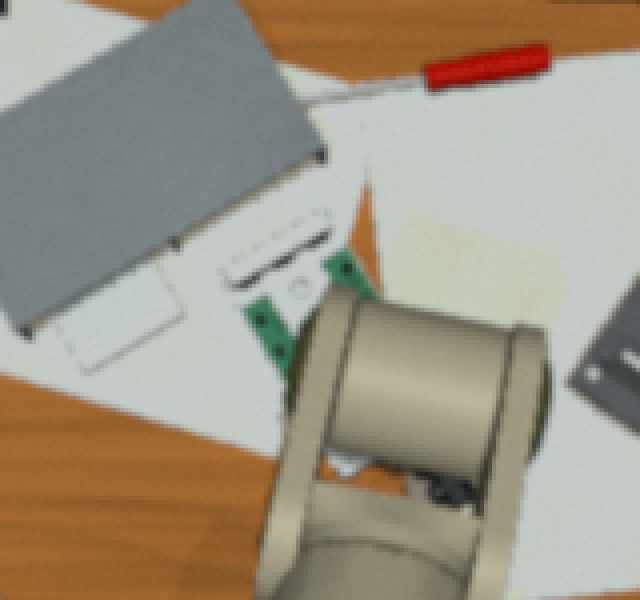

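```bash
python3 -m jog '[{"linear":[0,0,0.1],"rotation":[0.25,0,0],"grip":50},{"linear":[0,0,0.2],"rotation":[0.5,0,0],"grip":50},{"linear":[0,0,0.303],"rotation":[0.75,0,0],"grip":50},{"linear":[0,0,0.303],"rotation":[0.95,0,0],"grip":50},{"linear":[0,0,0.303],"rotation":[0.95,0,0],"grip":50},{"linear":[0,0,0.303],"rotation":[0.95,0,0],"grip":50},{"linear":[0,0,0.303],"rotation":[0.95,0,0],"grip":50}]'
python3 -m jog '[{"linear":[0,0,0],"rotation":[0.25,0,0],"grip":40},{"linear":[0,0,0],"rotation":[0.5,0,0],"grip":40},{"linear":[0,0,0],"rotation":[0.63,0,0],"grip":40},{"linear":[0,0,0],"rotation":[0.63,0,0],"grip":40},{"linear":[0,0,0],"rotation":[0.63,0,0],"grip":40},{"linear":[0,0,0],"rotation":[0.63,0,0],"grip":40}]'
python3 - <<'E'
from h import *
s=sense()
M=Rt(s['ee_rot']).as_matrix()
print(s['eef_pos'],s['joints'].round(3),'tz',np.degrees(np.arctan2(M[1,2],M[0,2])),M[:,0])
c=calibration('wrist');import pickle;pickle.dump(c,open('g.pkl','wb'))
p,d=capture('wrist');save('g_wrist',p);np.save('g_wrist',d)
E
```

```text
time_s: 6.62
eef_pos: [544.4, 62.1, 164.5]
ee_rot: [0.705, -0.027, 0.708, 0.027]
force: [0.9, -0.6, -0.2]
grip_width: 0.585
time_s: 7.12
eef_pos: [544.1, 61.8, 164.5]
ee_rot: [0.701, 0.083, 0.703, -0.083]
force: [0.8, 0.4, 0.0]
grip_width: 0.465
[544.14903262  61.82888062 164.5160898 ] [-1.000e-01  4.230e-01  1.522e+00 -1.000e-03  1.200e+00  1.350e-01] tz -13.486197787155001 [-3.46110972e-03 -4.58607321e-04 -9.99993905e-01]
```

View pics/g_wrist.png

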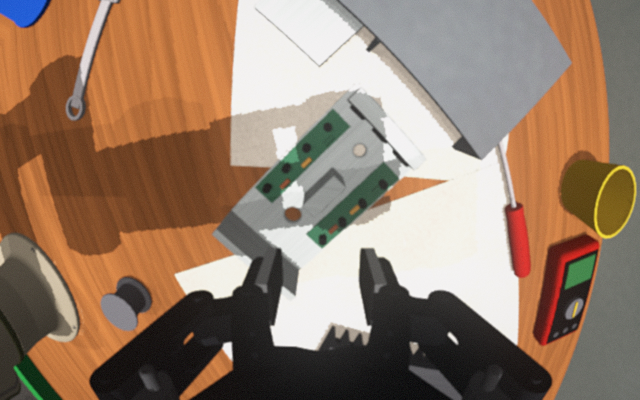

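Only 45° has been turned so far; the controller's unit is 0.5 rad. I'll continue with the rest.

```bash
python3 -m jog '[{"linear":[0,0,0],"rotation":[0.25,0,0],"grip":40},{"linear":[0,0,0],"rotation":[0.5,0,0],"grip":40},{"linear":[0,0,0],"rotation":[0.75,0,0],"grip":40},{"linear":[0,0,0],"rotation":[0.8,0,0],"grip":40},{"linear":[0,0,0],"rotation":[0.8,0,0],"grip":40}]'
python3 -m jog '[{"linear":[0,0,0],"rotation":[0.25,0,0],"grip":40},{"linear":[0,0,0],"rotation":[0.5,0,0],"grip":40},{"linear":[0,0,0],"rotation":[0.75,0,0],"grip":40},{"linear":[0,0,0],"rotation":[0.78,0,0],"grip":40},{"linear":[0,0,0],"rotation":[0.78,0,0],"grip":40},{"linear":[0,0,0],"rotation":[0.78,0,0],"grip":40}]'
python3 - <<'E'
from h import *
s=sense()
M=Rt(s['ee_rot']).as_matrix()
print(s['eef_pos'],s['joints'].round(3),'tz',np.degrees(np.arctan2(M[1,2],M[0,2])),M[:,0])
c=calibration('wrist');import pickle;pickle.dump(c,open('g.pkl','wb'))
p,d=capture('wrist');save('h_wrist',p);np.save('h_wrist',d)
print(d[150:250:20,300:420:20])
cv2.imwrite('pics/h2.png',cv2.resize(p[90:270,220:420,::-1],None,fx=4,fy=4,interpolation=3)[:600])
E
```

```text
time_s: 7.58
eef_pos: [544.2, 61.8, 164.5]
ee_rot: [0.671, 0.22, 0.673, -0.221]
force: [-1.0, 0.2, 0.6]
grip_width: 0.47
time_s: 8.08
eef_pos: [544.1, 61.9, 164.5]
ee_rot: [0.616, 0.344, 0.618, -0.345]
force: [1.6, 0.7, 0.6]
grip_width: 0.465
[544.13991555  61.86370137 164.49408345] [-1.000e-01  4.230e-01  1.522e+00 -1.000e-03  1.200e+00  9.180e-01] tz -58.3214620487347 [-3.50248709e-03 -4.33922992e-04 -9.99993772e-01]
[[297.7955  298.6864  297.4715  292.44107 305.89035 303.44254]
 [304.2162  273.30603 302.81128 290.39563 312.0101  311.10007]
 [309.6977  269.0535  309.9532  307.88055 317.66635 318.4361 ]
 [316.78156 274.3704  316.41293 310.97696 324.53244 324.6621 ]
 [324.29837 332.51404 324.51294 320.5955  331.7759  332.9628 ]]
```

View pics/h_wrist.png

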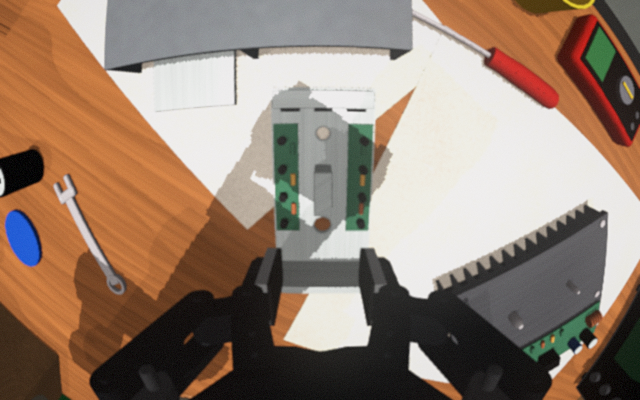

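View pics/h2.png

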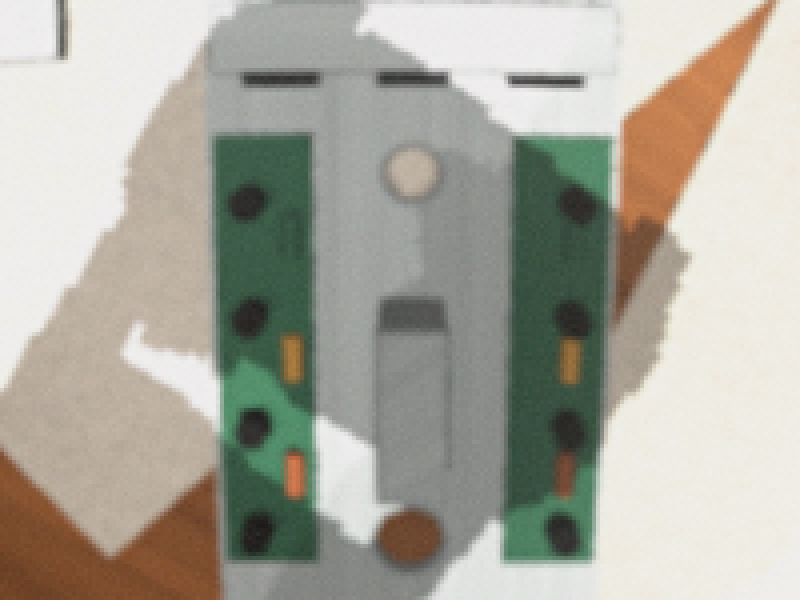

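Run:
```python
from h import *
import pickle;c=pickle.load(open('g.pkl','rb'))
for n,px,z in [('far',(323,172.75),48),('near',(323,215.75),48),('small',(322.75,133),8),('large',(322.2,224),8),('gl',(220+313/4,195),8),('gr',(220+512/4,195),8)]: print(n,onz('wrist',*px,z,c).round(1))
a=onz('wrist',323,172.75,48,c);b=onz('wrist',323,215.75,48,c);print((a+b)/2,np.linalg.norm(a-b))
s_=onz('wrist',322.75,133,8,c);l=onz('wrist',322.2,224,8,c);print(np.linalg.norm(s_-l),np.degrees(np.arctan2(*(s_-l)[1::-1])), l+(s_-l)*45/95)
rows(np.array([545.5,61.5,24])-sense()['eef_pos'])
```

```text
far [564.   70.6  48. ]
near [530.6  49.9  48. ]
small [589.9  86.7   8. ]
large [509.8  37.6   8. ]
gl [523.8  74.8   8. ]
gr [550.3  32.1   8. ]
[547.30477066  60.27743466  48.        ] 39.26560741781207
93.92395457962726 31.469318171970023 [547.7086392   60.85385618   8.        ]
lin [0.4682 0.0049 0.0041]
```

```bash
python3 - <<'E'
from h import *
rows(np.array([547,61,25])-sense()['eef_pos'])
E
python3 -m jog '[{"linear":[0.1,0.007,0.007],"rotation":[0,0,0],"grip":36},{"linear":[0.2,0.007,0.007],"rotation":[0,0,0],"grip":36},{"linear":[0.29,0.007,0.007],"rotation":[0,0,0],"grip":36},{"linear":[0.29,0.007,0.007],"rotation":[0,0,0],"grip":36},{"linear":[0.29,0.007,0.007],"rotation":[0,0,0],"grip":36}]'
python3 - <<'E'
from h import *
rows(np.array([547,61,25])-sense()['eef_pos'])
p,d=capture('wrist');save('i_wrist',p)
E
```

```text
lin [0.4648 0.0082 0.0081]
time_s: 8.55
eef_pos: [546.4, 61.1, 77.3]
ee_rot: [0.616, 0.343, 0.619, -0.345]
force: [1.0, -0.0, 0.3]
grip_width: 0.424
lin [0.1743 0.0022 0.0018]
```

View pics/i_wrist.png

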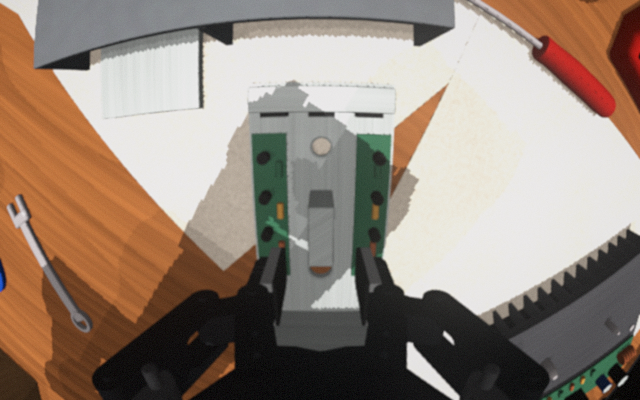

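```bash
python3 -m jog '[{"linear":[0.06,0.002,0.002],"rotation":[0,0,0],"grip":34},{"linear":[0.12,0.002,0.002],"rotation":[0,0,0],"grip":34},{"linear":[0.16,0.002,0.002],"rotation":[0,0,0],"grip":34},{"linear":[0.176,0.002,0.002],"rotation":[0,0,0],"grip":34},{"linear":[0.176,0.002,0.002],"rotation":[0,0,0],"grip":34},{"linear":[0.176,0.002,0.002],"rotation":[0,0,0],"grip":34}]'
python3 - <<'E'
from h import *
s=sense();print(s['force'],s['eef_pos'])
p,d=capture('wrist');save('j_wrist',p)
E
```

```text
time_s: 9.1
eef_pos: [548.9, 60.8, 27.4]
ee_rot: [0.618, 0.344, 0.618, -0.344]
force: [-0.2, 0.2, 0.1]
grip_width: 0.396
[-0.24882035  0.15066496  0.06795152] [548.94044267  60.78557587  27.40761097]
```

View pics/j_wrist.png

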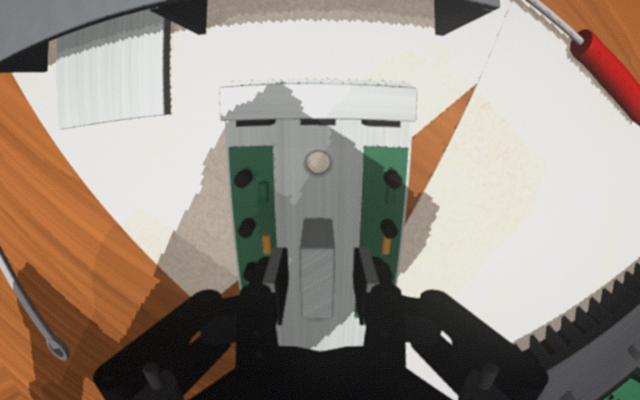

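```bash
python3 -m jog '[{"linear":[0,0,0],"rotation":[0,0,0],"grip":10},{"linear":[0,0,0],"rotation":[0,0,0],"grip":10},{"linear":[0,0,0],"rotation":[0,0,0],"grip":10},{"linear":[0,0,0],"rotation":[0,0,0],"grip":10},{"linear":[0,0,0],"rotation":[0,0,0],"grip":10},{"linear":[0,0,0],"rotation":[0,0,0],"grip":10},{"linear":[0,0,0],"rotation":[0,0,0],"grip":10}]' 80
python3 - <<'E'
from h import *
s=sense();print(s['force'],s['eef_pos'],s['grip_width']*85.4)
E
```

```text
time_s: 9.73
eef_pos: [549.6, 61.0, 29.1]
ee_rot: [0.618, 0.345, 0.617, -0.344]
force: [-3.7, 1.7, 9.6]
grip_width: 0.169
[-3.67953761  1.65871302  9.60025857] [549.62685748  60.98822583  29.13420619] 14.411574292784831
```

```bash
python3 -m jog '[{"linear":[-0.01,0,0],"rotation":[0,0,0],"grip":10},{"linear":[-0.04,0,0],"rotation":[0,0,0],"grip":10},{"linear":[-0.08,0,0],"rotation":[0,0,0],"grip":10},{"linear":[-0.14,0,0],"rotation":[0,0,0],"grip":10},{"linear":[-0.2,0,0],"rotation":[0,0,0],"grip":10},{"linear":[-0.28,0,0],"rotation":[0,0,0],"grip":10},{"linear":[-0.36,0,0],"rotation":[0,0,0],"grip":10},{"linear":[-0.44,0,0],"rotation":[0,0,0],"grip":10},{"linear":[-0.5,0,0],"rotation":[0,0,0],"grip":10},{"linear":[-0.5,0,0],"rotation":[0,0,0],"grip":10},{"linear":[-0.5,0,0],"rotation":[0,0,0],"grip":10}]'
python3 - <<'E'
from h import *
s=sense();print(s['force'],s['wrist_torque'],s['eef_pos'],s['grip_width']*85.4)
c=calibration('wrist');import pickle;pickle.dump(c,open('k.pkl','wb'))
p,d=capture('wrist');save('k_wrist',p)
p,d=capture('scene');save('k_scene',p)
rows([572.5-s['eef_pos'][0],-251.7-s['eef_pos'][1],0])
E
```

```text
time_s: 10.65
eef_pos: [549.2, 61.1, 179.3]
ee_rot: [0.619, 0.345, 0.617, -0.344]
force: [0.0, -0.4, -6.8]
grip_width: 0.164
[ 4.41886420e-03 -4.05104878e-01 -6.76158402e+00] [ 0.02725071 -0.04457971 -0.00824654] [549.19593436  61.0797863  179.30016928] 14.048248564636644
lin [ 3.000e-04 -4.821e-01  9.277e-01]
```

View pics/k_wrist.png

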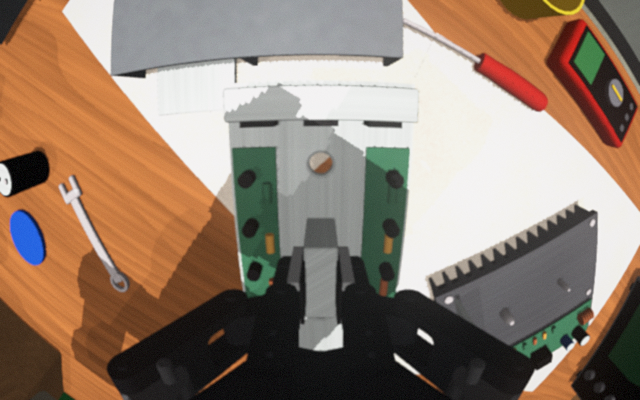

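View pics/k_scene.png

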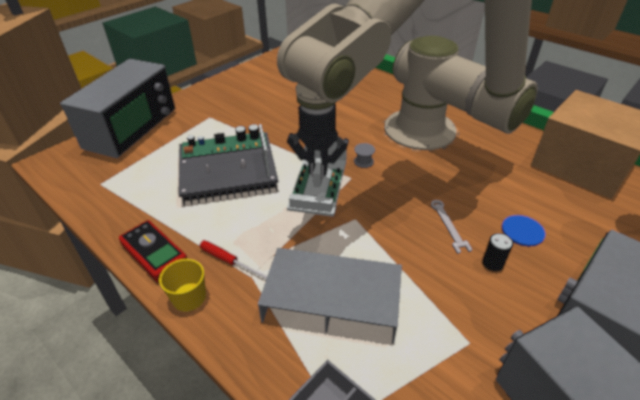

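Run:
```python
from h import *
import pickle;c=pickle.load(open('k.pkl','rb'))
p=cv2.imread('pics/k_wrist.png')
cv2.imwrite('pics/k2.png',np.hstack([cv2.resize(p[250:350,460:600],None,fx=4,fy=4,interpolation=3),cv2.resize(p[130:230,280:340],None,fx=4,fy=4,interpolation=3)]))
pt=cv2.imread('pics/a_top.png')
cv2.imwrite('pics/k3.png',np.hstack([cv2.resize(pt[165:221,395:441],None,fx=10,fy=10,interpolation=3)]))
for q in [(536.1,-225.9),(612.7,-280.0)]: print(proj('wrist',(*q,69),c),proj('wrist',(*q,45),c))
```

```text
[509.76637662 324.18760372] [501.46025262 313.24162894]
[566.34436361 291.52553596] [556.45831352 282.58336883]
```

View pics/k2.png

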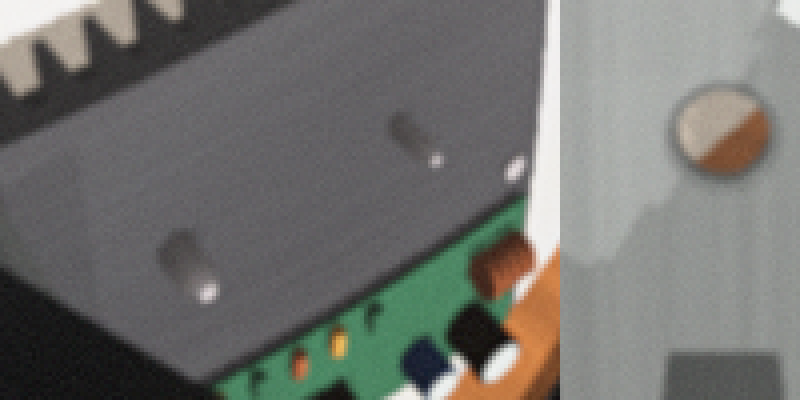

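View pics/k3.png

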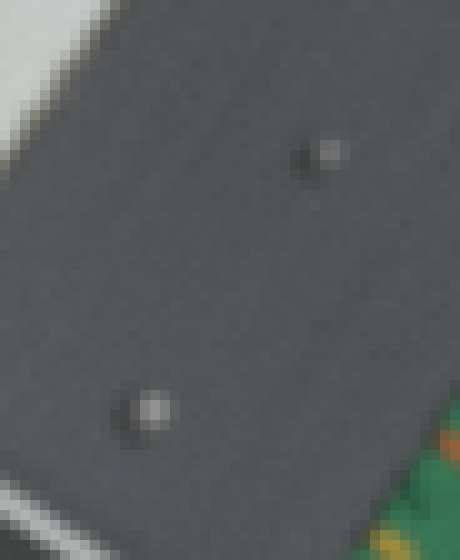

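Run:
```python
from h import *
import pickle;c=pickle.load(open('k.pkl','rb'))
def rep(a,b,t):
    y=np.degrees(np.arctan2(*(b-a)[1::-1]));print(t,a.round(1),b.round(1),np.linalg.norm(b-a).round(1),'yaw',y.round(2),'org',(a+(b-a)*45/95).round(1))
rep(onz('wrist',511.75,322.75,69,c),onz('wrist',569,289.75,69,c),'wrist tip')
rep(onz('wrist',504.5,311,45,c),onz('wrist',560,280,45,c),'wrist foot')
rep(onz('top',410.2,206.0,69),onz('top',428.2,180.2,69),'top')
s=sense();M=Rt(s['ee_rot']).as_matrix();h=onz('wrist',280+720-560+0 if 0 else 280+160/4,130+131/4,158,c)
print('small hole in tool',(M.T@(h-s['eef_pos'])).round(1),'tz',np.degrees(np.arctan2(M[1,2],M[0,2])))
```

```text
wrist tip [ 539. -227.   69.] [ 616.8 -282.7   69. ] 95.7 yaw -35.59 org [ 575.9 -253.4   69. ]
wrist foot [ 540.8 -227.7   45. ] [ 618.6 -283.2   45. ] 95.7 yaw -35.53 org [ 577.7 -254.    45. ]
top [ 535.8 -226.5   69. ] [ 613.4 -282.5   69. ] 95.7 yaw -35.78 org [ 572.5 -253.    69. ]
small hole in tool [19.5 49.   1.1] tz -58.28046890036497
```

```bash
python3 - <<'E'
from h import *
s=sense();rows(np.array([576,-254,179.3])-s['eef_pos'])
E
python3 -m jog '[{"linear":[0,-0.04,0.08],"rotation":[0.08,0,0],"grip":10},{"linear":[0,-0.1,0.18],"rotation":[0.2,0,0],"grip":10},{"linear":[0,-0.15,0.28],"rotation":[0.35,0,0],"grip":10},{"linear":[0,-0.2,0.38],"rotation":[0.5,0,0],"grip":10},{"linear":[0,-0.25,0.48],"rotation":[0.65,0,0],"grip":10},{"linear":[0,-0.3,0.58],"rotation":[0.8,0,0],"grip":10},{"linear":[0,-0.35,0.68],"rotation":[0.9,0,0],"grip":10},{"linear":[0,-0.4,0.78],"rotation":[0.98,0,0],"grip":10},{"linear":[0,-0.44,0.86],"rotation":[0.98,0,0],"grip":10},{"linear":[0,-0.48,0.938],"rotation":[0.98,0,0],"grip":10},{"linear":[0,-0.48,0.938],"rotation":[0.98,0,0],"grip":10},{"linear":[0,-0.48,0.938],"rotation":[0.98,0,0],"grip":10}]'
python3 -m jog '[{"linear":[0,0,0],"rotation":[0.15,0,0],"grip":10},{"linear":[0,0,0],"rotation":[0.35,0,0],"grip":10},{"linear":[0,0,0],"rotation":[0.55,0,0],"grip":10},{"linear":[0,0,0],"rotation":[0.75,0,0],"grip":10},{"linear":[0,0,0],"rotation":[0.9,0,0],"grip":10},{"linear":[0,0,0],"rotation":[0.9,0,0],"grip":10},{"linear":[0,0,0],"rotation":[0.9,0,0],"grip":10}]'
python3 - <<'E'
from h import *
s=sense();M=Rt(s['ee_rot']).as_matrix();tz=np.degrees(np.arctan2(M[1,2],M[0,2]));print(s['time_s'],s['eef_pos'],tz,M[:,0],s['joints'].round(2))
print('rot units',np.radians(tz+125.55)/.5)
rows(np.array([576,-254,179.3])-s['eef_pos'])
E
```

```text
lin [-0.0055 -0.4742  0.9419]
time_s: 11.75
eef_pos: [573.1, -254.7, 175.5]
ee_rot: [0.514, 0.484, 0.517, -0.485]
force: [-0.6, -0.5, -5.2]
grip_width: 0.161
time_s: 12.33
eef_pos: [573.0, -253.6, 174.7]
ee_rot: [-0.393, -0.586, -0.397, 0.587]
force: [0.7, 0.4, -5.4]
grip_width: 0.165
12.3333 [ 573.02218757 -253.6158043   174.7095218 ] -112.05920858437003 [-0.00463526  0.00278111 -0.99998539] [-0.6   0.58  1.24 -0.    1.32  1.35]
rot units 0.4709174578050596
lin [-0.0154  0.0096 -0.0026]
```

```bash
python3 -m jog '[{"linear":[0,0.005,-0.001],"rotation":[0.2,0,0],"grip":10},{"linear":[0,0.0096,-0.0026],"rotation":[0.4,0,0],"grip":10},{"linear":[0,0.0096,-0.0026],"rotation":[0.47,0,0],"grip":10},{"linear":[0,0.0096,-0.0026],"rotation":[0.47,0,0],"grip":10},{"linear":[0,0.0096,-0.0026],"rotation":[0.47,0,0],"grip":10}]'
python3 - <<'E'
from h import *
s=sense();M=Rt(s['ee_rot']).as_matrix();tz=np.degrees(np.arctan2(M[1,2],M[0,2]));print(s['time_s'],s['eef_pos'],tz,M[:,0],s['joints'].round(2))
rows(np.array([576,-254,120])-s['eef_pos'])
c=calibration('wrist');import pickle;pickle.dump(c,open('l.pkl','wb'))
p,d=capture('wrist');save('l_wrist',p)
p,d=capture('top');save('l_top',p)
cv2.imwrite('pics/l_top2.png',cv2.resize(p[120:270,340:500,::-1],None,fx=4,fy=4,interpolation=3))
p,d=capture('scene');save('l_scene',p)
cv2.imwrite('pics/l_scene2.png',cv2.resize(p[80:220,140:320,::-1],None,fx=4,fy=4,interpolation=3))
E
```

```text
time_s: 12.75
eef_pos: [575.9, -253.6, 174.4]
ee_rot: [-0.323, -0.627, -0.327, 0.629]
force: [-0.3, 0.5, -6.0]
grip_width: 0.165
12.75 [ 575.89472203 -253.56472394  174.39029469] -125.33006937753254 [-0.0052025   0.00316702 -0.99998145] [-0.6   0.59  1.23 -0.    1.33  1.59]
lin [0.1813 0.0022 0.0009]
```

View pics/l_wrist.png

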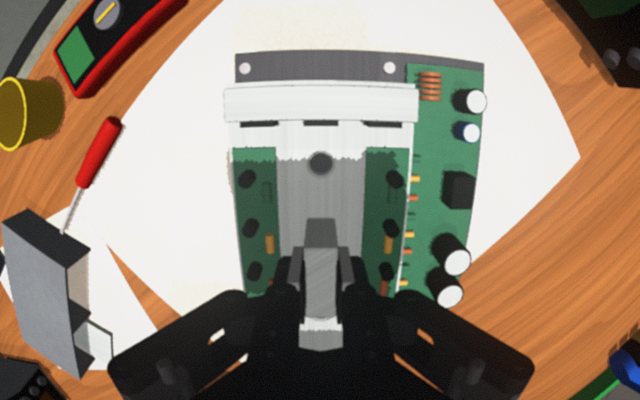

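View pics/l_top2.png

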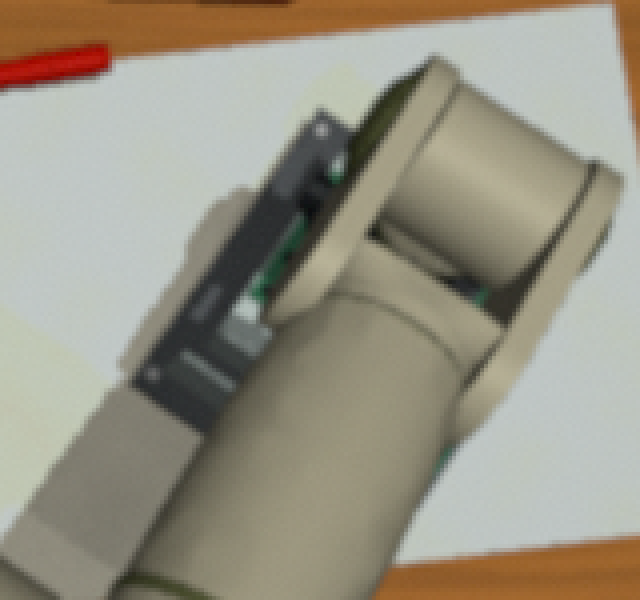

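View pics/l_scene2.png

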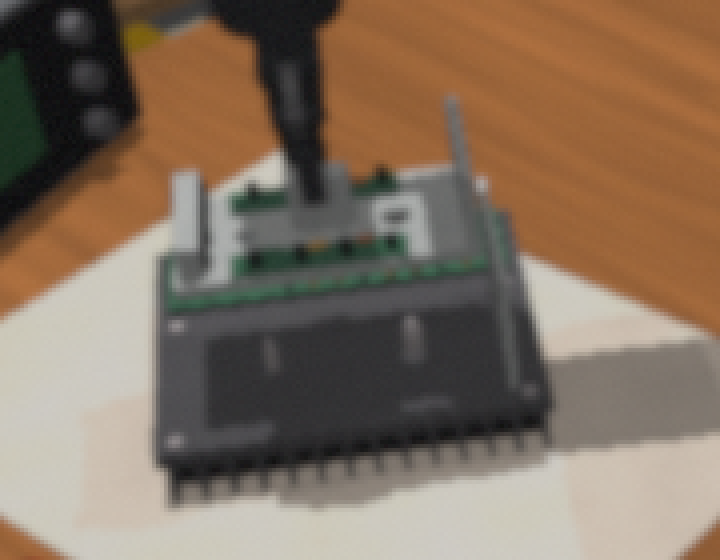

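```bash
python3 -m jog '[{"linear":[0.04,0.002,0.001],"rotation":[0,0,0],"grip":10},{"linear":[0.08,0.002,0.001],"rotation":[0,0,0],"grip":10},{"linear":[0.12,0.002,0.001],"rotation":[0,0,0],"grip":10},{"linear":[0.16,0.002,0.001],"rotation":[0,0,0],"grip":10},{"linear":[0.19,0.002,0.001],"rotation":[0,0,0],"grip":10},{"linear":[0.2,0.002,0.001],"rotation":[0,0,0],"grip":10},{"linear":[0.2,0.002,0.001],"rotation":[0,0,0],"grip":10},{"linear":[0.2,0.002,0.001],"rotation":[0,0,0],"grip":10}]'
python3 - <<'E'
from h import *
s=sense();M=Rt(s['ee_rot']).as_matrix();tz=np.degrees(np.arctan2(M[1,2],M[0,2]));print(s['time_s'],s['eef_pos'],tz,M[:,0],s['force'])
c=calibration('wrist');import pickle;pickle.dump(c,open('m.pkl','wb'))
p,d=capture('wrist');save('m_wrist',p)
cv2.imwrite('pics/m_wrist2.png',cv2.resize(p[30:230,200:440,::-1],None,fx=3,fy=3,interpolation=3))
p,d=capture('scene');save('m_scene',p)
cv2.imwrite('pics/m_scene2.png',cv2.resize(p[100:210,160:300,::-1],None,fx=5,fy=5,interpolation=3))
E
```

```text
time_s: 13.57
eef_pos: [576.2, -254.4, 115.0]
ee_rot: [-0.323, -0.627, -0.326, 0.629]
force: [0.3, -0.3, -4.5]
grip_width: 0.168
13.5667 [ 576.16879678 -254.37484139  114.96363981] -125.41610986016467 [-0.00423359  0.00254289 -0.99998781] [ 0.25909195 -0.34051766 -4.48988799]
```

View pics/m_wrist2.png

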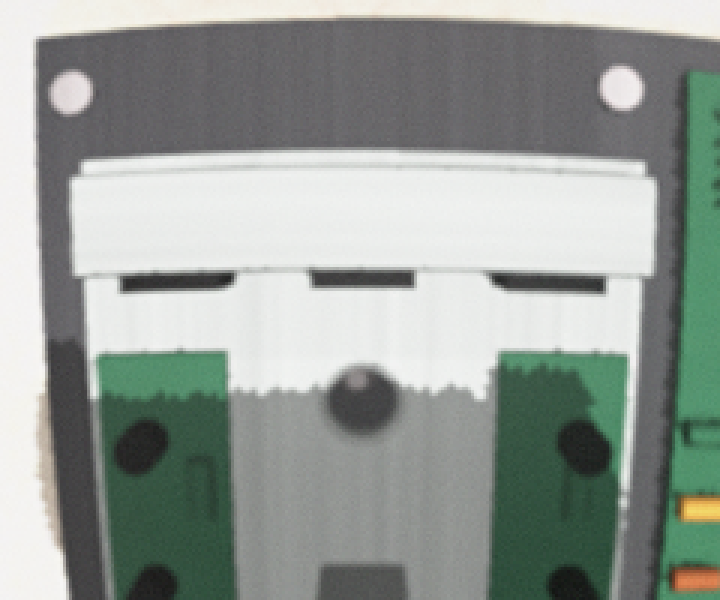

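View pics/m_scene2.png

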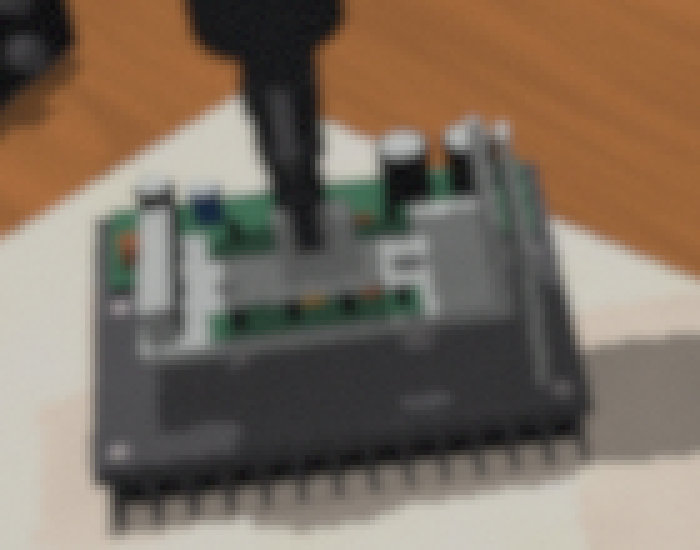

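Run:
```python
from h import *
import pickle;c=pickle.load(open('m.pkl','rb'));s=sense();M=Rt(s['ee_rot']).as_matrix()
# hole ellipse from image: detect dark
im=cv2.imread('pics/m_wrist2.png',0)
E=s['eef_pos']
h=onz('wrist',320.5,163.3,94,c);t=onz('wrist',319,156.1,69,c)
print('hole',h,'tip',t,'tip-hole in tool',(M.T@(t-h)).round(2),'in amp frame x,y', (M.T@(t-h))[1].round(1))
# screws at deck: amp centres?
l,r=onz('wrist',200+71/3,30+92/3,45,c),onz('wrist',200+622/3,30+88/3,45,c);print('screws',l,r,'yaw',np.degrees(np.arctan2(*(l-r)[1::-1])))
print('tip sens to px: ',onz('wrist',320,157,69,c)-t)
```

```text
hole [ 615.75534793 -282.68905407   94.        ] tip [ 616.00801611 -281.76964702   69.        ] tip-hole in tool [25.   -0.22 -0.91] in amp frame x,y -0.2
screws [ 707.26768997 -265.7622341    45.        ] [ 634.32496037 -369.04123468   45.        ] yaw 54.76763378290335
tip sens to px:  [-0.81599171 -0.17466093  0.        ]
```

Through the small hole I can see the thin dowel's tip at (319,156), with the hole at (320.5,163). The offset works out below 1 mm and the yaw agrees within 0.2°. Now down slowly.

```bash
python3 -m jog '[{"linear":[0.01,0,-0.002],"rotation":[0,0,0],"grip":10},{"linear":[0.025,0,-0.002],"rotation":[0,0,0],"grip":10},{"linear":[0.04,0,-0.002],"rotation":[0,0,0],"grip":10},{"linear":[0.055,0,-0.002],"rotation":[0,0,0],"grip":10},{"linear":[0.07,0,-0.002],"rotation":[0,0,0],"grip":10},{"linear":[0.075,0,-0.002],"rotation":[0,0,0],"grip":10},{"linear":[0.075,0,-0.002],"rotation":[0,0,0],"grip":10},{"linear":[0.075,0,-0.002],"rotation":[0,0,0],"grip":10}]'
python3 - <<'E'
from h import *
s=sense();M=Rt(s['ee_rot']).as_matrix();tz=np.degrees(np.arctan2(M[1,2],M[0,2]));print(s['time_s'],s['eef_pos'],tz,s['force'],s['wrist_torque'])
c=calibration('wrist');import pickle;pickle.dump(c,open('n.pkl','wb'))
p,d=capture('wrist');save('n_wrist',p)
cv2.imwrite('pics/n_wrist2.png',cv2.resize(p[30:230,200:440,::-1],None,fx=3,fy=3,interpolation=3))
E
```

```text
time_s: 14.33
eef_pos: [576.6, -254.0, 92.9]
ee_rot: [-0.323, -0.628, -0.325, 0.629]
force: [0.3, 0.3, -5.0]
grip_width: 0.165
14.3333 [ 576.62077935 -253.96589931   92.89379792] -125.41488904779771 [ 0.25912969  0.29915318 -4.98009663] [-0.04664199 -0.03945786  0.01712371]
```

View pics/n_wrist2.png

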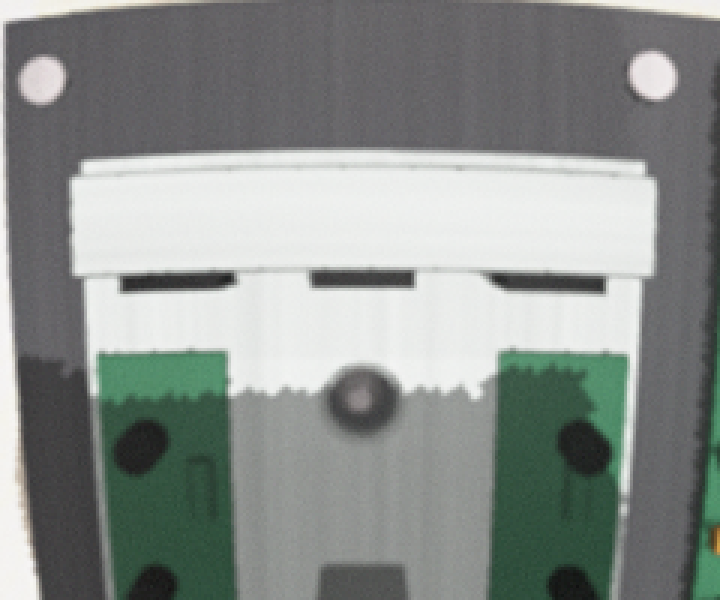

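```bash
python3 -m jog '[{"linear":[0.008,0,-0.0015],"rotation":[0,0,0],"grip":10},{"linear":[0.016,0,-0.0015],"rotation":[0,0,0],"grip":10},{"linear":[0.024,0,-0.0015],"rotation":[0,0,0],"grip":10},{"linear":[0.032,0,-0.0015],"rotation":[0,0,0],"grip":10},{"linear":[0.04,0,-0.0015],"rotation":[0,0,0],"grip":10},{"linear":[0.048,0,-0.0015],"rotation":[0,0,0],"grip":10},{"linear":[0.054,0,-0.0015],"rotation":[0,0,0],"grip":10},{"linear":[0.054,0,-0.0015],"rotation":[0,0,0],"grip":10},{"linear":[0.054,0,-0.0015],"rotation":[0,0,0],"grip":10}]'
python3 - <<'E'
from h import *
s=sense();print(s['time_s'],s['eef_pos'],s['force'],s['wrist_torque'])
E
```

```text
time_s: 15.13
eef_pos: [576.9, -253.6, 76.8]
ee_rot: [-0.323, -0.628, -0.325, 0.629]
force: [0.5, -0.3, -5.6]
grip_width: 0.163
15.1333 [ 576.88786954 -253.59666588   76.7967783 ] [ 0.51873678 -0.25943277 -5.58353387] [-0.00031144 -0.03463449 -0.01380108]
```

```bash
python3 -m jog '[{"linear":[0.003,0,0],"rotation":[0,0,0],"grip":10},{"linear":[0.006,0,0],"rotation":[0,0,0],"grip":10},{"linear":[0.008,0,0],"rotation":[0,0,0],"grip":10},{"linear":[0.008,0,0],"rotation":[0,0,0],"grip":10},{"linear":[0.008,0,0],"rotation":[0,0,0],"grip":10}]'
```

```text
time_s: 15.55
eef_pos: [576.9, -253.6, 74.5]
ee_rot: [-0.323, -0.628, -0.325, 0.629]
force: [-0.5, 0.6, -4.9]
grip_width: 0.169
```

```bash
python3 -m jog '[{"linear":[0.003,0,0],"rotation":[0,0,0],"grip":10},{"linear":[0.004,0,0],"rotation":[0,0,0],"grip":10},{"linear":[0.004,0,0],"rotation":[0,0,0],"grip":10}]'
python3 -m jog '[{"linear":[0.003,0,0],"rotation":[0,0,0],"grip":10},{"linear":[0.003,0,0],"rotation":[0,0,0],"grip":10},{"linear":[0.003,0,0],"rotation":[0,0,0],"grip":10}]'
```

```text
time_s: 15.8
eef_pos: [577.0, -253.7, 74.2]
ee_rot: [-0.323, -0.628, -0.325, 0.629]
force: [-3.8, 2.2, 4.4]
grip_width: 0.166
time_s: 16.05
eef_pos: [577.0, -253.7, 74.2]
ee_rot: [-0.324, -0.628, -0.325, 0.629]
force: [-4.7, 3.0, 6.1]
grip_width: 0.162
```

Contact came at TCP z 74.2, exactly the expected seated height. I'll look before letting go.

Run:
```python
from h import *
s=sense();print(s['time_s'],s['eef_pos'],s['force'],s['wrist_torque'],Rt(s['ee_rot']).as_matrix()[:,0])
p,d=capture('scene');save('o_scene',p)
a=cv2.resize(p[100:210,160:300,::-1],None,fx=5,fy=5,interpolation=3);cv2.imwrite('pics/o_scene2.png',a)
p,d=capture('wrist');save('o_wrist',p)
```

```text
16.05 [ 577.00609004 -253.66197499   74.17373615] [-4.73294954  2.95841063  6.06056387] [ 0.32518359  0.69234483 -0.02796664] [-0.00258463  0.00109511 -0.99999606]
```

View pics/o_scene2.png

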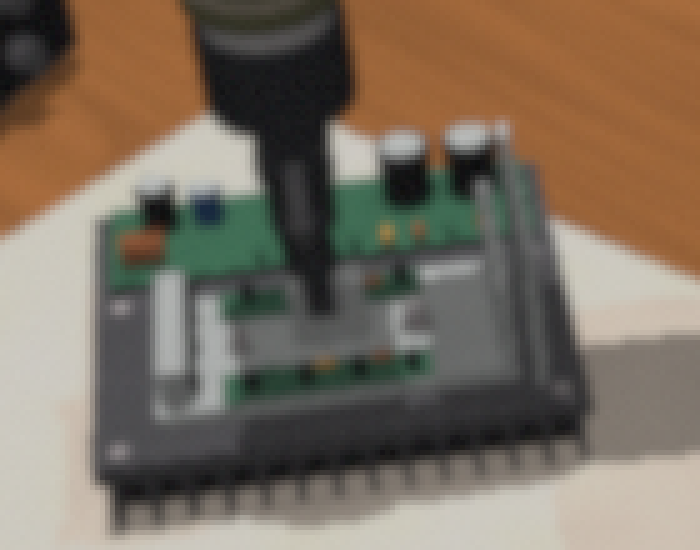

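View pics/o_wrist.png

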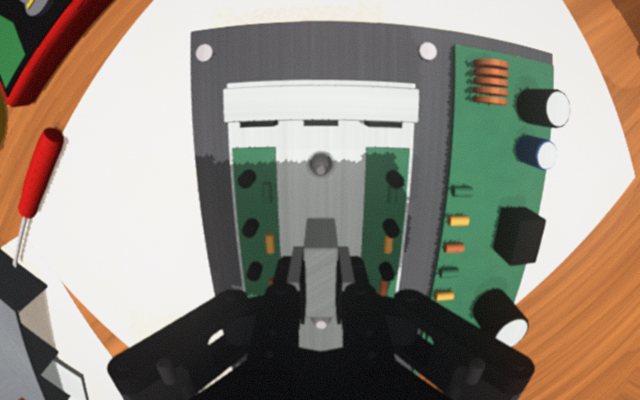

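```bash
python3 -m jog '[{"linear":[0,0,0],"rotation":[0,0,0],"grip":18},{"linear":[0,0,0],"rotation":[0,0,0],"grip":24},{"linear":[0,0,0],"rotation":[0,0,0],"grip":32},{"linear":[0,0,0],"rotation":[0,0,0],"grip":34},{"linear":[0,0,0],"rotation":[0,0,0],"grip":34},{"linear":[0,0,0],"rotation":[0,0,0],"grip":34},{"linear":[-0.03,0,0],"rotation":[0,0,0],"grip":34},{"linear":[-0.08,0,0],"rotation":[0,0,0],"grip":34},{"linear":[-0.15,0,0],"rotation":[0,0,0],"grip":34},{"linear":[-0.25,0,0],"rotation":[0,0,0],"grip":34},{"linear":[-0.35,0,0],"rotation":[0,0,0],"grip":34},{"linear":[-0.45,0,0],"rotation":[0,0,0],"grip":34},{"linear":[-0.45,0,0],"rotation":[0,0,0],"grip":34},{"linear":[-0.45,0,0],"rotation":[0,0,0],"grip":34}]'
python3 - <<'E'
from h import *
s=sense();print(s['eef_pos'],s['force'])
c=calibration('wrist')
p,d=capture('wrist');save('p_wrist',p);cv2.imwrite('pics/p2.png',cv2.resize(p[80:280,210:430,::-1],None,fx=3,fy=3,interpolation=3))
import pickle;pickle.dump(c,open('p.pkl','wb'))
p,d=capture('scene');save('p_scene',p)
cv2.imwrite('pics/p_scene2.png',cv2.resize(p[100:210,160:300,::-1],None,fx=5,fy=5,interpolation=3))
E
```

```text
time_s: 17.32
eef_pos: [577.8, -254.1, 211.3]
ee_rot: [0.325, 0.628, 0.324, -0.628]
force: [-0.2, 0.1, -1.0]
grip_width: 0.4
[ 577.84712668 -254.10651146  211.34286353] [-0.15764584  0.05060934 -0.96495712]
```

View pics/p2.png

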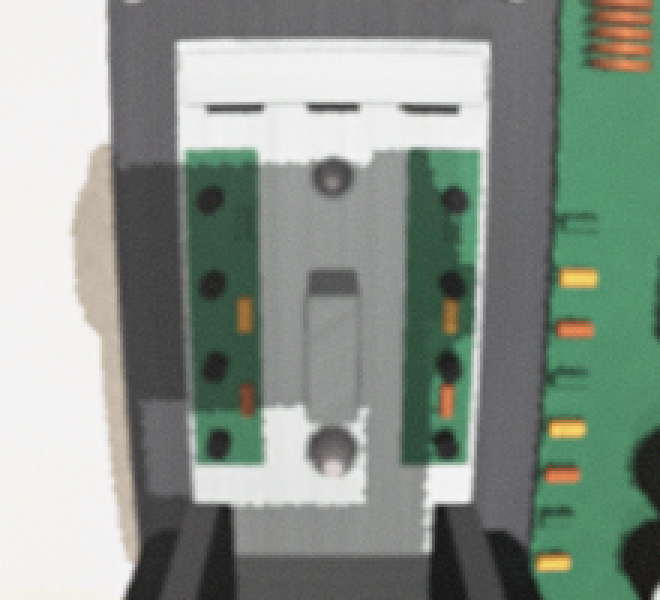

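View pics/p_scene.png

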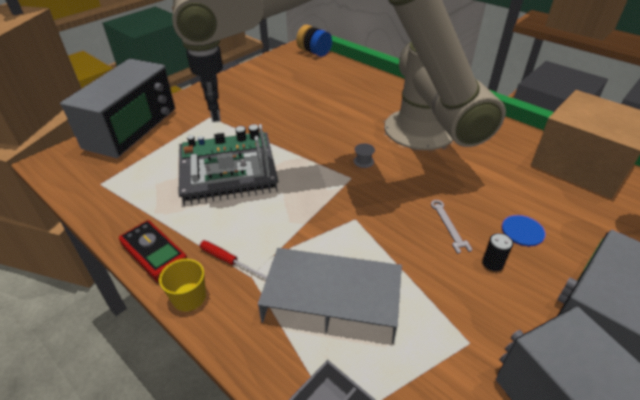

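View pics/p_scene2.png

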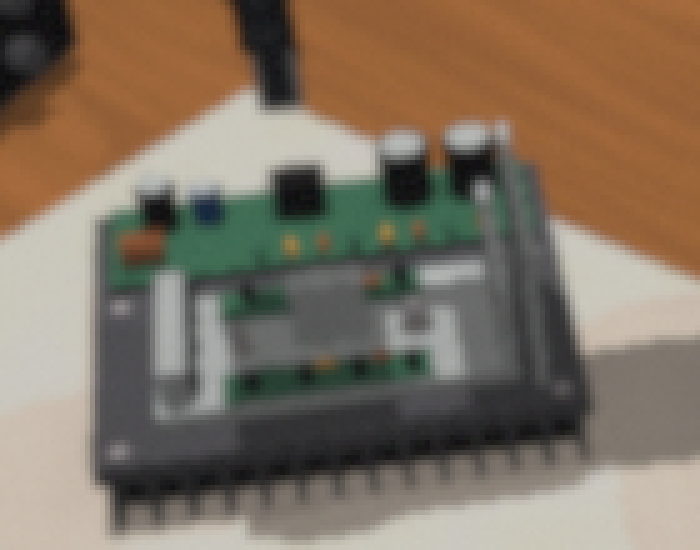

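The dowels show in both holes, at crop (333,178) and (332,450), and the module sits level. One depth check of flushness and of the bystanders, then I'll hand in.

Run:
```python
from h import *
p,d=capture('scene');P=cloud('scene',d)
# plate and deck samples (crop5 -> px)
def z(cx,cy): u,v=int(160+cx/5),int(100+cy/5);return P[v-1:v+2,u-1:u+2,2].mean().round(1)
print('plate -x',z(480,330),z(450,300),'plate +x',z(205,320),z(205,390),'deck',z(120,380),z(350,430))
a=cv2.imread('pics/a_scene.png')[:,:,::-1];df=np.abs(a.astype(int)-p).sum(2)>90
for n,b in dict(screw=(195,235,270,285),cap=(480,228,516,275),wrench=(428,195,472,255),blank=(325,315,400,345)).items(): print(n,df[b[1]:b[3],b[0]:b[2]].mean().round(3))
```

```text
plate -x 53.0 53.0 plate +x 52.8 53.1 deck 44.4 44.2
screw 0.0
cap 0.0
wrench 0.002
blank 0.0
```

```bash
python3 -c "
from rig import finish_job; print(finish_job())"
```

```text
the job is handed in; nothing more can be done
None
```

I finished both stages in order and handed the job in; it gives no verdict. I drew the module out of the rack by its flange, clear of the roof, and let it go flat on the bench. I then took it by the handle and lowered it onto the dowels until it touched the deck, and let go. About 17.5 s of the 64 s were used.

**Last checks:**
- **Seating:** the plate top reads 52.8–53.1 mm at both ends, where 53 mm is flush. A dowel shows inside each hole, and contact came at the expected height.
- **Forces:** none of the readings I took was above about 13 N. I read them only at the end of each move.
- **Bystanders:** the screwdriver, capacitor, wrench and blank plate show no change in the scene camera.
- **Robot:** the gripper was clear of everything at hand-in.

**What disagreed:** the top and wrist cameras differed by about 4 mm in x on the amplifier's position. I settled it by sighting the thin dowel through the small hole before going down. No check failed.

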